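Release the specimen tray with its two pushers

TASK

Release the specimen tray of the dock on the microscope bench: with one fingertip on each of the two round pushers on its top, press both down together and keep them down until the tray has slid all the way out by itself, then let both pushers come back up and move clear. Do not touch the tray or press the small square key, do not pick anything up, and leave the vial standing between the pushers and the other loose things where they are.

Things in the scene. Friction and masses are not known exactly. Their poses are not given: they have to be found in the camera images.
- dock: the specimen tray dock: a heavy white metal housing fixed to the bench, 150 mm (its x) by 200 mm (its y) by 70 mm high; origin at the centre of its underside; its x axis points to its far side and its y axis along its length to the end where the tray comes out. The bench is at height 0 and the dock stands upright on it
- pusher_left_top (a point): centre of the top face of the left pusher, a black round push button 27 mm across on the dock's top, at dock x = 0, y = +35 mm (so the two are 70 mm apart, on a line along the dock's y axis); the face is 90 mm above the bench and 20 mm above the dock's top when up; it stands in a grey collar 38 mm across and 6 mm high, whose rim stays 14 mm below the face
- pusher_left (a joint): how far the left pusher is down, in m: 0 up, 0.006 fully down; it springs back when let go. It takes 1.5 N to start, about 4 N at 4 mm and 5 N fully down (each pusher). Under it is a latch pin which frees the tray only when it is more than 3.5 mm down
- pusher_right_top (a point): centre of the top face of the right pusher, a black round push button 27 mm across on the dock's top, at dock x = 0, y = -35 mm (so the two are 70 mm apart, on a line along the dock's y axis); the face is 90 mm above the bench and 20 mm above the dock's top when up; it stands in a grey collar 38 mm across and 6 mm high, whose rim stays 14 mm below the face
- pusher_right (a joint): how far the right pusher is down, in m: 0 up, 0.006 fully down; it springs back when let go. It takes 1.5 N to start, about 4 N at 4 mm and 5 N fully down (each pusher). Under it is a latch pin which frees the tray only when it is more than 3.5 mm down
- tray (a joint): how far the specimen tray has come out of the dock, in m: 0 shut (the latch has 2 mm of play, so it soon reads 0.002), 0.07 fully out against its stop. A damped spring drives it out along the dock's +y, in about 3 s, but only while both pushers are down; it stops within 10 mm when either comes up, and it need not be pulled
- tray_front (a point): centre of the outer face of the tray's grey front plate (112 mm wide, 36 mm high), which is flush with the dock's +y end when shut, 36 mm above the bench; a steel knob in its middle stands out 20 mm further
- square_key (a joint): how far the small square black lamp key is down, in m: 0 up, 0.004 fully down (about 3 N)
- square_key_top (a point): centre of the top of the small square lamp key (15 x 15 mm), on the dock's top at dock x = +52 mm, y = 0, 80 mm above the bench; not part of this job
- vial: small closed glass vial, 22 mm across and 42 mm tall, standing on the dock's top between the two pushers; origin at the centre of its underside; to be left alone
- beaker: open glass beaker, 60 mm across and 70 mm tall, standing on the bench on the dock's robot side; origin at the centre of its underside; to be left alone
- jar: closed glass specimen jar with a steel cap, 54 mm across and 65 mm tall, standing on the bench on the dock's far side; origin at the centre of its underside; to be left alone
- dish: closed round glass dish, 90 mm across and 16 mm high, lying on the bench beside the dock's right (-y) end; origin at the centre of its underside; to be left alone
- bottle: amber bottle, 52 mm across and 110 mm tall, standing on the bench on the dock's far side; origin at the centre of its underside; to be left alone
- mouse: black computer mouse, about 100 x 58 x 31 mm, on the bench to the right; origin at the centre of its underside; to be left alone
- tweezers: flat steel tweezers, about 115 mm long and 5 mm high, lying on the bench to the left; origin at the centre of its underside; to be left alone

How it is judged:
By the outcome, as a careful person would: the job done as asked, in the order asked, and still so for the second after the job is handed in, with the robot touching nothing.
It also fails if it takes over 40 s, if anything falls off the work surface, if the arm or the gripper's body presses on something with over 40 N, if the wrist force passes 120 N, or if a joint passes its speed limit or range.

ROBOT

A 7-joint arm with a two-finger parallel gripper is mounted at the origin on the work surface. World frame = base frame: x ahead of the robot, y to its left, z up, the work surface at z = 0. Lengths are in m, angles in rad, forces in N, time in s.
With the tool pointing down it reaches from about 0.4 to 0.875 m from the base axis. Payload 6.5 kg.
Tool frame: the origin (TCP) lies midway between the tips of the shut fingers; the grasp point (between the pads) lies hold_point_z behind it (hold_point_z is the distance from the TCP to the grasp point, in m); x points along the fingers, y is the direction in which the jaws open and shut, and the axes are right-handed (so a half turn about x gives the same grasp; the last joint's range is limited). The gripper opens to 88 mm and grips with 3 to 60 N. Pads are 18 mm wide; open, the fingers measure 123 mm over their backs; the gripper's body (75 mm by 187 mm) begins 45 mm behind the grasp point.
Start: joints at [-1.381, 0.536, -0.004, 1.538, 0.003, 1.067, -0.071], TCP at [0.164, 0.629, 0.239] pointing down, gripper open.
Joint ranges: [-2.7, 2.7], [-0.37, 2.16], [-1.27, 1.26], [0.24, 2.4], [-1.31, 4.45], [0.19, 1.91], [-2.76, 2.76]. Speed limits (rad/s): [2.39, 2.39, 3.14, 3.14, 3.14, 3.14, 3.14].

INTERFACE

Orientations are given as a 3x3 rotation matrix whose columns are the frame's x, y, z axes.
In Python, from rig import * gives the robot as it stands.
- The arm moves only by the tool jog_arm, never from a script. Its argument "steps" is a list of rows, each a list of 3 entries, a list of its own where there are three numbers: the opening, from 0 (shut) to 1 (fully open), then the shift along the tool's x, y, z in mm, then the turn about the tool's x in rad. A call has 1 to 8 rows; each row is the pose to reach, as a shift and turn from the pose measured when the call began, along the tool's axes at that moment; what a row does not reach only later rows make up. A row lasts 1/12 s, in which the tool goes at most 41.7 mm and 7.16 degrees, less where a joint would pass 70% of its speed; a pose out of reach is approached as far as the arm can. A call with a gripper value outside its range is refused whole. The fingers move at their own pace and stop on an object; the grip force is fixed at half the most. Time passes only in rows, so rows that repeat a pose let the fingers close. It gives the time, the measured TCP pose, the force and the opening at its end, in the units of the state.
- get_state(): the state, without advancing time (a new reading comes with each control period).
- snapshot(name): name is "side" or "top"; returns (picture, depth): 384x512x3 uint8, red, green, blue; 384x512 float32, m along the optical axis (not along the pixel's ray), 0 where there is no reading.
- camera_params(name): a dict with "fx", "fy", "cx", "cy" (pixels), "R" (3x3) and "t" (3): a world point X has camera coordinates R X + t. Camera axes: x right, y down, z forward; pixel columns grow to the right and rows downward; lengths in m; the calibration is good to about 2 mm. A picture is of the moment at which its call begins. camera_params takes no time and is no camera call.
- job_done(): hands the job in, once; it reports no verdict.
The state is a dict: "time": time; "joint_positions": joint angles; "qd": joint speeds; "tau": joint torques, N m; "eef_pos": TCP position; "eef_rot": TCP orientation; "force": force on the tool from outside, world axes, zero at the start; "ft_torque": the same for the moment, N m; "finger_gap": opening from 0.0 (shut) to 1.0 (fully open).
Only numpy, scipy, OpenCV 4.12 (cv2) and the standard library are available. Lean on these libraries where they do the work, as an engineer would, in place of code of your own. Each camera call takes 0.05 s, during which the arm holds its last target. There are 200 camera calls.

## Working session

There is one attempt and no reset: what is moved stays moved. The work goes in short steps, Python scripts to look and compute and a tool call to move; the robot and the scene stay as the last step left them, time stands still between calls to the robot, and variables do not carry over. Pictures are saved under pics/ and viewed, about 8 in all and at most 12, crops included, and the job is handed in when it is done.

Besides the shell and the picture viewer there is one more tool, called after "Request:" as name(argument=value, ...), one argument or row to a line, values as JSON. jog_arm: Moves the arm, as the interface text tells. Its arguments: {"type":"object","properties":{"steps":{"type":"array"}},"required":["steps"]}

```bash
mkdir -p pics; ls; python3 - <<'E'
from rig import *
import cv2,numpy as np
s=get_state();print({k:np.round(v,4).tolist() for k,v in s.items()})
for n in("top","side"):
    p,d=snapshot(n);c=camera_params(n);np.savez(f"{n}0.npz",p=p,d=d)
    print(n,c);cv2.imwrite(f"pics/{n}0.png",cv2.cvtColor(p,cv2.COLOR_RGB2BGR))
try: print(hold_point_z)
except Exception as e: print(e)
E
```

```text
pics
{'time': 0.0, 'joint_positions': [-1.3812, 0.5372, -0.0045, 1.5389, 0.0027, 1.0673, -0.0712], 'qd': [-0.0006, 0.0004, -0.0014, -0.0011, 0.0, -0.0016, 0.0021], 'tau': [0.0007, -57.1003, 0.9911, -25.1598, -0.0562, 0.0181, 0.0002], 'eef_pos': [0.1643, 0.6283, 0.2378], 'eef_rot': [[-0.0003, 0.2529, 0.9675], [-0.0017, 0.9675, -0.2529], [-1.0, -0.0017, 0.0002]], 'force': [-0.4554, -0.5782, 0.991], 'ft_torque': [0.0256, 0.0393, 0.0227], 'finger_gap': 1.0}
top {'fx': 380.002157596684, 'fy': 380.002157596684, 'cx': 257.9807315012983, 'cy': 193.9981149068759, 'R': array([[ 0.00986719, -0.99969658, -0.02256945],
       [-0.99571408, -0.00774725, -0.09215993],
       [ 0.09195711,  0.02338208, -0.99548841]]), 't': array([0.04839774, 0.4858919 , 1.19653754])}
side {'fx': 474.06464426869314, 'fy': 474.06464426869314, 'cx': 255.29619805267762, 'cy': 196.65554001139702, 'R': array([[-0.9977042 , -0.06734713,  0.00711945],
       [-0.05167779,  0.68916854, -0.72275593],
       [ 0.04376903, -0.72146454, -0.6910667 ]]), 't': array([0.47966887, 0.05777601, 1.58292801])}
0.0187
```

View pics/top0.png

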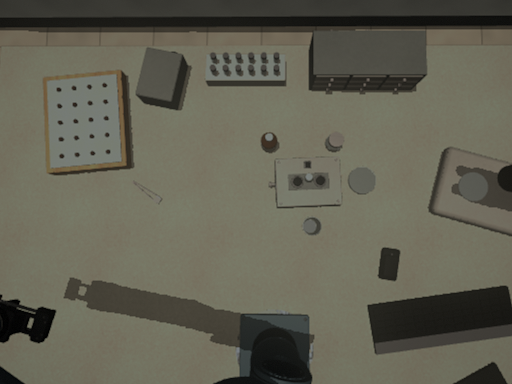

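View pics/side0.png

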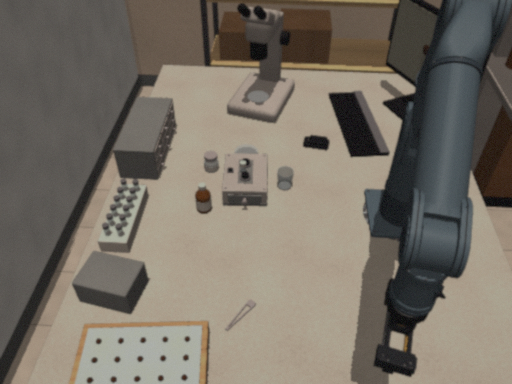

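```bash
cat > h.py <<'E'
import numpy as np
def ray(c,u,v,z):
    d=c["R"].T@np.array([(u-c["cx"])/c["fx"],(v-c["cy"])/c["fy"],1]);o=-c["R"].T@c["t"]
    return o+d*(z-o[2])/d[2]
def proj(c,X):
    q=c["R"]@np.array(X)+c["t"];return np.array([c["fx"]*q[0]/q[2]+c["cx"],c["fy"]*q[1]/q[2]+c["cy"]])
E
python3 - <<'E'
from rig import *
from h import *
import cv2
box={"top":(255,140,350,225),"side":(205,140,290,215)}
ims=[]
for n,(a,b,e,f) in box.items():
    z=np.load(n+"0.npz");p=cv2.cvtColor(z["p"],cv2.COLOR_RGB2BGR)
    ims.append(cv2.resize(p[b:f,a:e],(760,600) if 0 else None,fx=6 if n=="top" else 6,fy=6,interpolation=cv2.INTER_CUBIC))
    g=cv2.cvtColor(p,cv2.COLOR_BGR2GRAY);m=np.zeros_like(g);m[b:f,a:e]=(g[b:f,a:e]<45)*255
    k,l,st,ce=cv2.connectedComponentsWithStats(m)
    c=camera_params(n)
    for i in range(1,k):
        if st[i,4]>5: print(n,st[i],ce[i].round(1),ray(c,*ce[i],.09).round(4))
for n,i in zip(box,ims): cv2.imwrite(f"pics/{n}_z.png",i)
c=camera_params("top");d=np.load("top0.npz")["d"]
for u,v in[(297,181),(321,181),(309,178),(282,195),(300,225)]:
    zc=d[v,u];print(u,v,(c["R"].T@(zc*np.array([(u-c["cx"])/c["fx"],(v-c["cy"])/c["fy"],1])-c["t"])).round(4))
E
```

```text
top [306 163   4   4  16] [307.5 164.5] [ 0.5706 -0.0988  0.09  ]
top [316 176   9   9  47] [320.3 180.1] [ 0.5231 -0.1373  0.09  ]
top [294 178   8   8  37] [297.7 181. ] [ 0.5197 -0.0691  0.09  ]
top [327 205  10   1  10] [331.5 205. ] [ 0.4477 -0.1706  0.09  ]
side [247 160   2   5   8] [247.4 162. ] [ 0.5171 -0.1239  0.09  ]
side [242 172   7   7  36] [244.7 174.8] [ 0.5208 -0.0563  0.09  ]
side [205 198   4   3   7] [206.4 199.1] [0.6315 0.0693 0.09  ]
297 181 [ 0.5196 -0.0668  0.0917]
321 181 [ 0.5202 -0.1394  0.0905]
309 178 [ 0.5261 -0.1008  0.1126]
282 195 [ 0.4785 -0.0224  0.0712]
300 225 [ 0.3879 -0.0842 -0.0039]
```

View pics/top_z.png

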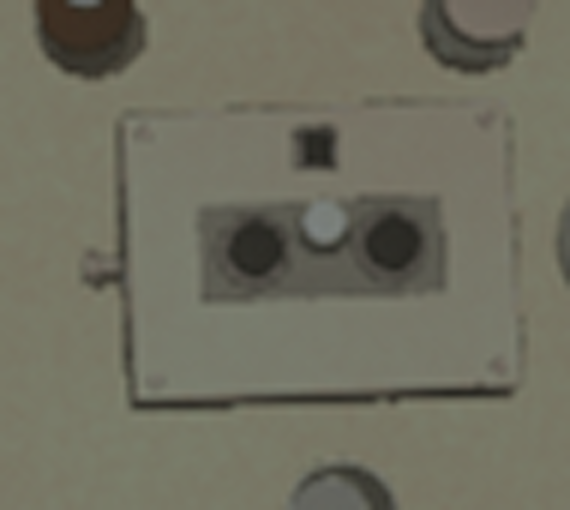

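View pics/side_z.png

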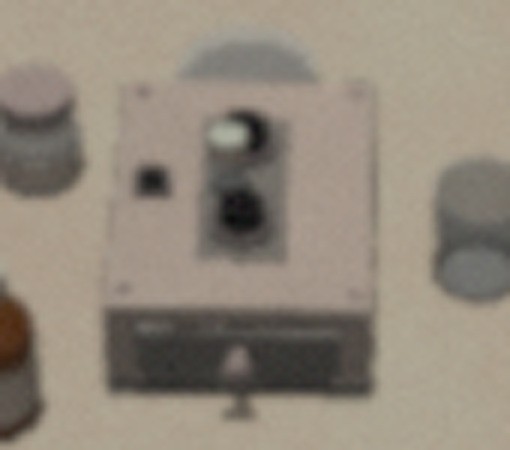

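```bash
python3 - <<'E'
from rig import *
from h import *
import cv2
def cen(n,u,v,r):
    g=cv2.cvtColor(np.load(n+"0.npz")["p"],cv2.COLOR_RGB2GRAY).astype(float)
    V,U=np.mgrid[:384,:512];w=np.clip(75-g,0,35)*(np.hypot(U-u,V-v)<r);return (U*w).sum()/w.sum(),(V*w).sum()/w.sum(),w.sum()/35
c=camera_params("top");s=camera_params("side")
for nm,u,v,r,z in[("L",297.7,181,6,.09),("R",320.3,180.1,6,.09),("key",307.5,164.5,5,.08)]:
    a=cen("top",u,v,r);print(nm,np.round(a,2),ray(c,*a[:2],z).round(4))
K=[ray(c,255+a/6,140+b/6,.07) for a,b in[(120,113),(508,100),(519,390),(132,402)]];K=np.array(K)
print("top corners",K.round(4).tolist(),K.mean(0).round(4),np.linalg.norm(np.roll(K,-1,0)-K,axis=1).round(4))
print("yaw",[np.degrees(np.arctan2(-(a-b)[0],(a-b)[1])).round(2) for a,b in[(K[0],K[1]),(K[3],K[2])]])
S=np.array([ray(s,205+a/6,140+b/6,.07) for a,b in[(122,83),(372,85),(375,308),(106,308)]])
print("side corners",S.round(4).tolist(),S.mean(0).round(4))
print("side yaw",[np.degrees(np.arctan2(-(a-b)[0],(a-b)[1])).round(2) for a,b in[(S[3],S[0]),(S[2],S[1])]])
print("vial top",ray(c,255+324/6,140+222/6,.112),"side",ray(s,205+229/6,140+134/6,.112))
print("side L face",ray(s,205+240/6,140+207/6,.09))
E
```

```text
L [297.32 180.94  59.03] [ 0.52   -0.0679  0.09  ]
R [320.08 180.02  62.2 ] [ 0.5233 -0.1368  0.09  ]
key [307.48 164.28  24.8 ] [ 0.573  -0.0998  0.08  ]
top corners [[0.5913, -0.0003, 0.07], [0.5992, -0.2004, 0.07], [0.4493, -0.2045, 0.07], [0.4415, -0.0073, 0.07]] [ 0.5203 -0.1031  0.07  ] [0.2003 0.15   0.1974 0.15  ]
yaw [np.float64(2.27), np.float64(2.27)]
side corners [[0.6014, -0.1877, 0.07], [0.4526, -0.1971, 0.07], [0.4413, -0.0027, 0.07], [0.5879, 0.0083, 0.07]] [ 0.5208 -0.0948  0.07  ]
side yaw [np.float64(3.93), np.float64(3.32)]
vial top [ 0.52922659 -0.10083441  0.112     ] side [ 0.52889975 -0.0944697   0.112     ]
side L face [ 0.51983877 -0.05797391  0.09      ]
```

Request:
jog_arm(
  steps=[
    [0.6,[0,-16,36],-0.04],
    [0.6,[0,-32,72],-0.08],
    [0.6,[0,-48,108],-0.12],
    [0.6,[0,-64,144],-0.16],
    [0.6,[0,-80,180],-0.2],
    [0.6,[0,-96,216],-0.24],
    [0.6,[0,-115,250],-0.27],
    [0.6,[0,-140,280],-0.3],
  ],
)

```text
time: 0.77
eef_pos: [0.4016, 0.4208, 0.2379]
eef_rot: [[0.0, -0.045, 0.999], [-0.001, 0.999, 0.045], [-1.0, -0.001, 0.0]]
force: [1.0, -0.8, -1.4]
finger_gap: 0.598
```

Request:
jog_arm(
  steps=[
    [0.6,[0,-38,12],0],
    [0.6,[0,-76,24],0],
    [0.6,[0,-114,36],0],
    [0.6,[0,-152,48],0],
    [0.6,[0,-190,60],0],
    [0.6,[0,-228,70],0],
    [0.6,[0,-266,78],0],
    [0.6,[0,-304,84],0],
  ],
)

```text
time: 1.43
eef_pos: [0.4996, 0.1189, 0.2382]
eef_rot: [[0.0, -0.045, 0.999], [-0.001, 0.999, 0.045], [-1.0, -0.001, -0.0]]
force: [0.9, 0.6, 0.1]
finger_gap: 0.6
```

Request:
jog_arm(
  steps=[
    [0.6,[0,-38,2],0],
    [0.6,[0,-76,4],0],
    [0.6,[0,-114,6],0],
    [0.6,[0,-152,8],0],
    [0.6,[0,-190,10],0],
    [0.6,[15,-205,12],0],
    [0.6,[30,-215,12],0],
    [0.6,[40,-220,12],0],
  ],
)

```text
time: 2.1
eef_pos: [0.5207, -0.1025, 0.1972]
eef_rot: [[-0.001, -0.042, 0.999], [-0.002, 0.999, 0.042], [-1.0, -0.002, -0.001]]
force: [-0.6, 0.5, -0.1]
finger_gap: 0.601
```

```bash
python3 - <<'E'
from rig import *
from h import *
import cv2
s=get_state();X=s["eef_pos"];print(s["time"],X,s["eef_rot"],s["finger_gap"],s["force"])
o=[]
for n,(a,b,e,f) in {"top":(255,130,355,225),"side":(195,90,295,215)}.items():
    p,d=snapshot(n);c=camera_params(n);np.savez(n+"1.npz",p=p,d=d)
    print(n,proj(c,X))
    o.append(cv2.resize(cv2.cvtColor(p,cv2.COLOR_RGB2BGR)[b:f,a:e],None,fx=4.8,fy=4.8,interpolation=cv2.INTER_CUBIC))
H=max(i.shape[0] for i in o);o=[cv2.copyMakeBorder(i,0,H-i.shape[0],0,0,0) for i in o]
im=np.hstack(o);print(im.shape);cv2.imwrite("pics/b1.png",cv2.resize(im,None,fx=800/im.shape[1],fy=800/im.shape[1]))
E
```

```text
2.1 [ 0.52071108 -0.10248702  0.19723519] [[-0.00131683 -0.0422406   0.9991066 ]
 [-0.00206253  0.99910546  0.04223784]
 [-0.99999701 -0.00200506 -0.00140277]] 0.6010533525667865 [-0.56751036  0.47642434 -0.05525701]
top [313.0507648  175.83866842]
side [245.60811999 140.65424002]
(600, 960, 3)
```

View pics/b1.png

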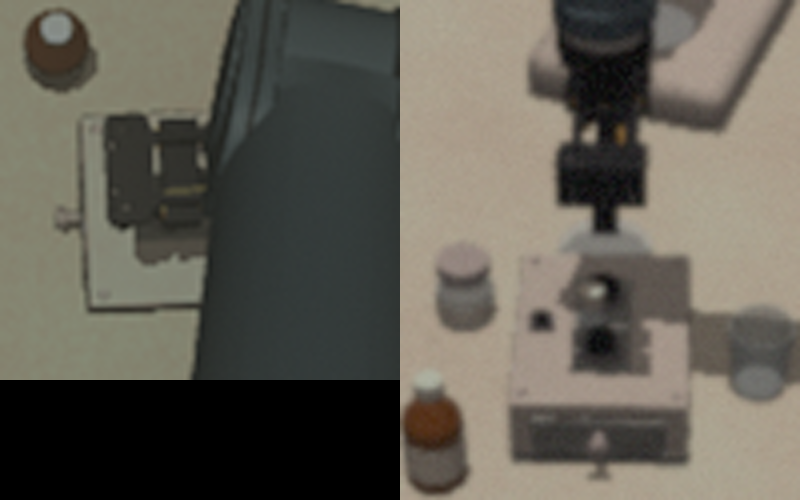

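```bash
python3 - <<'E'
from rig import *
from h import *
import cv2
s=get_state();X=np.array(s["eef_pos"]);R=np.array(s["eef_rot"]);c=camera_params("side")
for y in(.026,.035,.044):
  print(y,proj(c,X+R[:,1]*y).round(1),proj(c,X+R[:,1]*y+R[:,2]*.009).round(1),proj(c,X+R[:,1]*y-R[:,0]*.05).round(1))
z=np.load("side1.npz");g=cv2.cvtColor(z["p"],cv2.COLOR_RGB2GRAY);d=z["d"]
print(g[138:156,238:254])
def pt(u,v): return c["R"].T@(d[v,u]*np.array([(u-c["cx"])/c["fx"],(v-c["cy"])/c["fy"],1])-c["t"])
for u,v in[(246,144),(246,146),(245,145),(247,143),(245,175),(240,195),(225,165),(262,185),(230,185)]: print(u,v,pt(u,v).round(4))
E
```

```text
0.026 [245.5 146. ] [242.7 146. ] [245.3 133.3]
0.035 [245.4 147.7] [242.6 147.7] [245.2 135. ]
0.044 [245.3 149.5] [242.4 149.4] [245.1 136.8]
[[ 29  20  23  11  21  17  25  19  15  23  20  10  23  20  32  26]
 [ 27  27  14  20  20  22  11  26  24  18  18  26  20  17  37  42]
 [ 52  39  35  32  31  20  19  22  24  12  20  27  32  35  37  45]
 [ 97  89  85  84  74  43  17  27  28  16  30  56  81  83  81  84]
 [145 140 139 136 120  69  24  24  19  24  50  90 128 137 138 139]
 [157 159 157 155 131  75  24  19  10  23  54 103 145 156 158 158]
 [161 161 161 152 132  73  26  20  11  21  53 103 146 159 159 161]
 [157 156 160 151 132  74  25  27  18  25  51 103 144 156 156 159]
 [156 157 157 151 130  73  23  26  20  13  48 103 142 149 154 156]
 [154 151 150 143 120  75  40  40  38  41  54  88 129 142 147 153]
 [148 139 135 131 119  94  83  79  78  76  83  97 120 130 136 139]
 [134 128 127 126 120 115 111 115 111 110 113 114 121 125 125 130]
 [128 125 123 126 125 122 125 122 121 121 124 124 124 125 125 123]
 [123 124 124 121 123 126 125 126 123 126 125 124 126 124 126 124]
 [130 126 121 120 119 121 122 120 121 122 119 122 121 124 120 121]
 [140 128 113 105 108 111 111 110 108 108 108 108 106 107 107 107]
 [147 133 103  91  91  93  95  95  93  95  94  93  94  92  95  96]
 [146 128 102  87  85  85  86  88  90  88  88  87  87  87  90  89]]
246 144 [ 0.5161 -0.0633  0.2137]
246 146 [ 0.5164 -0.0655  0.204 ]
245 145 [ 0.5194 -0.0644  0.2087]
247 143 [ 0.5131 -0.0658  0.2159]
245 175 [ 0.5196 -0.0546  0.0907]
240 195 [ 5.32e-01 -4.00e-04  4.91e-02]
225 165 [ 0.5954 -0.1251  0.0705]
262 185 [ 0.4613 -0.0383  0.0644]
230 185 [ 0.5671 -0.0229  0.0711]
```

Request:
jog_arm(
  steps=[
    [0.67,[20,3,0],0],
    [0.67,[40,3,0],0],
    [0.67,[55,3,0],0],
    [0.67,[70,3,0],0],
    [0.67,[80,3,0],0],
    [0.67,[88,3,0],0],
    [0.67,[92,3,0],0],
    [0.67,[92,3,0],0],
  ],
)

```text
time: 2.87
eef_pos: [0.5194, -0.0974, 0.1044]
eef_rot: [[-0.004, -0.045, 0.999], [-0.001, 0.999, 0.045], [-1.0, -0.001, -0.005]]
force: [-0.1, 0.1, 0.3]
finger_gap: 0.673
```

```bash
python3 - <<'E'
from rig import *
from h import *
import cv2
s=get_state();X=np.array(s["eef_pos"]);R=np.array(s["eef_rot"]);print(s["time"],X,s["finger_gap"],s["force"])
p,d=snapshot("side");c=camera_params("side");np.savez("side2.npz",p=p,d=d)
for y in(.029,.035,.041,-.035): print(y,proj(c,X+R[:,1]*y).round(1))
for C in((.0,-.1024),(0,-.0945)): print("L button centre/near edge",proj(c,(.5195,C[1]+.035,.09)).round(1),proj(c,(.519,C[1]+.0485,.09)).round(1))
a,b,e,f=215,130,280,185
im=cv2.resize(cv2.cvtColor(p,cv2.COLOR_RGB2BGR)[b:f,a:e],None,fx=10,fy=10,interpolation=cv2.INTER_CUBIC);im=cv2.convertScaleAbs(im,alpha=1.5)
q=cv2.cvtColor(np.load("side0.npz")["p"],cv2.COLOR_RGB2GRAY);
def pt(u,v): return c["R"].T@(d[v,u]*np.array([(u-c["cx"])/c["fx"],(v-c["cy"])/c["fy"],1])-c["t"])
for v in range(158,182): print(v,q[v,245],cv2.cvtColor(p,cv2.COLOR_RGB2GRAY)[v,241:250],pt(245,v).round(4))
cv2.imwrite("pics/s2.png",im)
E
```

```text
2.8667 [ 0.51940808 -0.09744441  0.10442635] 0.6730332019649106 [-0.07246229  0.08218322  0.33326862]
0.029 [245.7 169.2]
0.035 [245.7 170.4]
0.041 [245.6 171.6]
-0.035 [246.4 157.1]
L button centre/near edge [245.3 172.7] [245.1 175.3]
L button centre/near edge [245.1 174.2] [245.  176.9]
158 93 [27 15 27 26 20 23 26 21 29] [ 0.5145 -0.0046  0.2043]
159 54 [19 12 21 12 14 32 21 21 23] [ 0.5149 -0.0085  0.1972]
160 80 [25 19 16 20 28 17 23 22 31] [ 0.5149 -0.008   0.1935]
161 127 [12 21 16 24 14 19 20 22 14] [ 0.515  -0.0095  0.1883]
162 141 [18 23 21 14 18 13 19 18 20] [ 0.5152 -0.0115  0.1826]
163 126 [15 12 21 24 17 14 14 10 20] [ 0.5152 -0.0103  0.1795]
164 97 [27 26 15 24 17 19 12 23 25] [ 0.5152 -0.0105  0.1752]
165 76 [44 44 30 10 17 17 18 30 28] [ 0.5157 -0.0156  0.1669]
166 79 [64 58 33 21 17 10 10 16 38] [ 0.519  -0.0523  0.1319]
167 74 [72 66 45 29 18 11 19 28 42] [ 0.5187 -0.048   0.1312]
168 81 [75 66 44 31 12 19 13 27 47] [ 0.5191 -0.0526  0.123 ]
169 85 [78 67 48 33 19 20 17 31 46] [ 0.5193 -0.0544  0.1172]
170 78 [82 75 53 28 17 11 32 29 45] [ 0.5191 -0.0517  0.1152]
171 56 [72 60 44 23 21 25 23 34 51] [ 0.5196 -0.0564  0.1068]
172 29 [62 45 30 22 17 12 21 39 55] [ 0.521  -0.0718  0.0891]
173 26 [43 35 22 15 11 14 22 42 60] [ 0.5206 -0.0669  0.0888]
174 21 [40 29 14 19 22 10 15 42 67] [ 0.52   -0.0603  0.0902]
175 26 [38 19 25 27 17 13 22 39 58] [ 0.5198 -0.0574  0.0883]
176 20 [37 27 17 21 13 22 20 28 50] [ 0.5194 -0.0531  0.0877]
177 23 [40 28 20 16 17 22 22 29 49] [ 0.5197 -0.0557  0.0809]
178 41 [46 38 29 24 18 25 32 46 46] [ 0.5189 -0.0457  0.0853]
179 65 [49 47 47 39 44 41 50 54 54] [ 0.5195 -0.0527  0.0746]
180 73 [53 55 53 46 51 49 48 53 53] [ 0.5187 -0.0434  0.0784]
181 82 [61 60 55 56 53 60 54 58 62] [ 0.5192 -0.0483  0.0695]
```

View pics/s2.png

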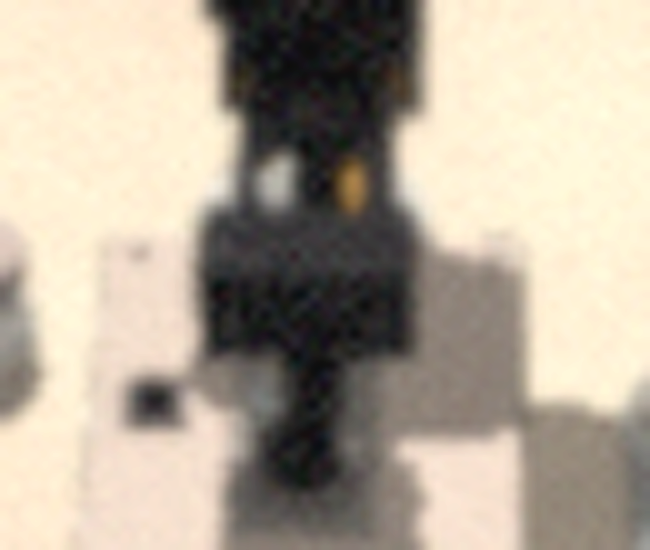

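Request:
jog_arm(
  steps=[
    [0.67,[0,-4,1.5],0],
    [0.67,[4,-4,1.5],0],
    [0.67,[8,-4,1.5],0],
    [0.67,[11,-4,1.5],0],
    [0.67,[14,-4,1.5],0],
    [0.67,[16,-4,1.5],0],
    [0.67,[18,-4,1.5],0],
    [0.67,[19,-4,1.5],0],
  ],
)

```text
time: 3.58
eef_pos: [0.5213, -0.1016, 0.0861]
eef_rot: [[-0.004, -0.044, 0.999], [-0.001, 0.999, 0.044], [-1.0, -0.001, -0.004]]
force: [-2.9, 1.0, 7.3]
finger_gap: 0.668
```

Request:
jog_arm(
  steps=[
    [0.67,[1,0,0],0],
    [0.67,[1.5,0,0],0],
    [0.67,[1.5,0,0],0],
    [0.67,[1.5,0,0],0],
    [0.67,[1.5,0,0],0],
    [0.67,[1.5,0,0],0],
  ],
)

```text
time: 4.08
eef_pos: [0.5213, -0.1016, 0.0852]
eef_rot: [[-0.004, -0.044, 0.999], [-0.001, 0.999, 0.044], [-1.0, -0.001, -0.004]]
force: [-2.6, 0.9, 7.8]
finger_gap: 0.672
```

Request:
jog_arm(
  steps=[
    [0.67,[1.5,0,0],0],
    [0.67,[1.5,0,0],0],
    [0.67,[1.5,0,0],0],
    [0.67,[1.5,0,0],0],
    [0.67,[1.5,0,0],0],
    [0.67,[1.5,0,0],0],
    [0.67,[1.5,0,0],0],
    [0.67,[1.5,0,0],0],
  ],
)

```text
time: 4.75
eef_pos: [0.5213, -0.1016, 0.0844]
eef_rot: [[-0.004, -0.044, 0.999], [-0.001, 0.999, 0.044], [-1.0, -0.0, -0.004]]
force: [-3.5, -0.5, 11.5]
finger_gap: 0.67
```

```bash
cat > look.py <<'E'
from rig import *
import cv2,sys
p,d=snapshot("side")
im=cv2.resize(cv2.cvtColor(p,cv2.COLOR_RGB2BGR)[130:240,195:295],None,fx=5,fy=5,interpolation=cv2.INTER_CUBIC)
cv2.imwrite(f"pics/{sys.argv[1]}.png",cv2.convertScaleAbs(im,alpha=1.3))
s=get_state();print(s["time"],s["eef_pos"],s["force"],s["ft_torque"])
E
python3 look.py s3
```

```text
4.8 [ 0.52131188 -0.10156446  0.08447715] [-2.40452463  0.08246792 10.76695889] [0.18566225 0.73774873 0.02700103]
```

View pics/s3.png

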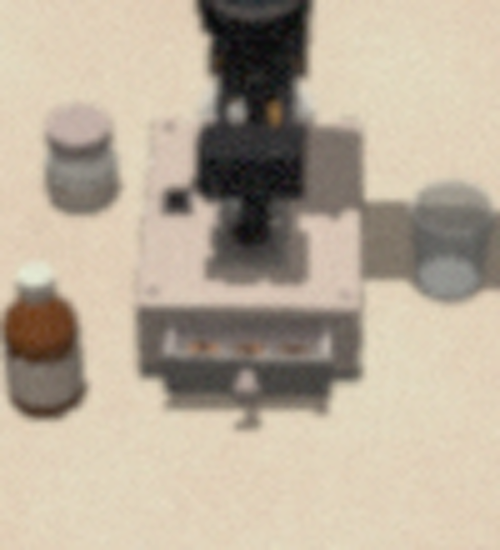

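The tray is sliding out: its front plate is around (250,375) in the crop. I'll keep both pushers held down.

Request:
jog_arm(
  steps=[
    [0.67,[1,0,0],0],
    [0.67,[1,0,0],0],
    [0.67,[1,0,0],0],
    [0.67,[1,0,0],0],
    [0.67,[1,0,0],0],
    [0.67,[1,0,0],0],
    [0.67,[1,0,0],0],
    [0.67,[1,0,0],0],
  ],
)

```text
time: 5.47
eef_pos: [0.5213, -0.1016, 0.0844]
eef_rot: [[-0.004, -0.044, 0.999], [-0.0, 0.999, 0.044], [-1.0, -0.0, -0.004]]
force: [-4.4, -0.0, 13.5]
finger_gap: 0.67
```

Request:
jog_arm(
  steps=[
    [0.67,[1,0,0],0],
    [0.67,[1,0,0],0],
    [0.67,[1,0,0],0],
    [0.67,[1,0,0],0],
    [0.67,[1,0,0],0],
    [0.67,[1,0,0],0],
    [0.67,[1,0,0],0],
    [0.67,[1,0,0],0],
  ],
)

```text
time: 6.13
eef_pos: [0.5213, -0.1016, 0.0844]
eef_rot: [[-0.004, -0.044, 0.999], [0.0, 0.999, 0.044], [-1.0, 0.0, -0.004]]
force: [-4.4, 0.7, 13.6]
finger_gap: 0.673
```

Request:
jog_arm(
  steps=[
    [0.67,[1,0,0],0],
    [0.67,[1,0,0],0],
    [0.67,[1,0,0],0],
    [0.67,[1,0,0],0],
    [0.67,[1,0,0],0],
    [0.67,[1,0,0],0],
    [0.67,[1,0,0],0],
    [0.67,[1,0,0],0],
  ],
)

```text
time: 6.8
eef_pos: [0.5213, -0.1016, 0.0844]
eef_rot: [[-0.004, -0.044, 0.999], [0.0, 0.999, 0.044], [-1.0, 0.001, -0.004]]
force: [-4.6, 0.7, 14.1]
finger_gap: 0.672
```

Request:
jog_arm(
  steps=[
    [0.67,[1,0,0],0],
    [0.67,[1,0,0],0],
    [0.67,[1,0,0],0],
    [0.67,[1,0,0],0],
    [0.67,[1,0,0],0],
    [0.67,[1,0,0],0],
    [0.67,[1,0,0],0],
    [0.67,[1,0,0],0],
  ],
)

```text
time: 7.47
eef_pos: [0.5213, -0.1016, 0.0844]
eef_rot: [[-0.004, -0.044, 0.999], [0.001, 0.999, 0.044], [-1.0, 0.001, -0.004]]
force: [-3.5, 1.7, 14.7]
finger_gap: 0.674
```

```bash
cat > tray.py <<'E'
# knob/front-plate height in the picture: compare successive side pictures
from rig import *
from h import *
import cv2
p,d=snapshot("side");c=camera_params("side");g=cv2.cvtColor(p,cv2.COLOR_RGB2GRAY)
def pt(u,v): return c["R"].T@(d[v,u]*np.array([(u-c["cx"])/c["fx"],(v-c["cy"])/c["fy"],1])-c["t"])
P=np.array([pt(u,v) for u in list(range(232,241))+list(range(249,258)) for v in range(195,235)])
F=P[(P[:,2]>.025)&(P[:,2]<.050)]
s=get_state();print(s["time"],np.array(s["eef_pos"]).round(4),np.array(s["force"]).round(1),"front y",np.percentile(F[:,1],[50,80,95]).round(4),len(F))
E
python3 tray.py
```

```text
7.5167 [ 0.5213 -0.1016  0.0844] [-3.6  1.  14.2] front y [0.0227 0.0685 0.071 ] 255
```

Request:
jog_arm(
  steps=[
    [0.67,[0.8,0,0],0],
    [0.67,[0.8,0,0],0],
    [0.67,[0.8,0,0],0],
    [0.67,[0.8,0,0],0],
    [0.67,[0.8,0,0],0],
    [0.67,[0.8,0,0],0],
    [0.67,[0.8,0,0],0],
    [0.67,[0.8,0,0],0],
  ],
)

```text
time: 8.18
eef_pos: [0.5213, -0.1016, 0.0845]
eef_rot: [[-0.004, -0.044, 0.999], [0.001, 0.999, 0.044], [-1.0, 0.001, -0.004]]
force: [-3.7, 0.9, 12.9]
finger_gap: 0.667
```

Request:
jog_arm(
  steps=[
    [0.67,[0.8,0,0],0],
    [0.67,[0.8,0,0],0],
    [0.67,[0.8,0,0],0],
    [0.67,[0.8,0,0],0],
    [0.67,[0.8,0,0],0],
    [0.67,[0.8,0,0],0],
    [0.67,[0.8,0,0],0],
    [0.67,[0.8,0,0],0],
  ],
)

```text
time: 8.85
eef_pos: [0.5213, -0.1016, 0.0845]
eef_rot: [[-0.004, -0.044, 0.999], [0.001, 0.999, 0.044], [-1.0, 0.001, -0.004]]
force: [-3.7, 0.4, 11.6]
finger_gap: 0.67
```

```bash
python3 tray.py; python3 look.py s4
```

```text
8.9 [ 0.5213 -0.1016  0.0845] [-4.3  0.4 11.8] front y [0.0288 0.0689 0.0727] 257
8.95 [ 0.52129806 -0.10155681  0.08447054] [-2.63100307  0.49313615 11.59178501] [ 0.07554819  0.82194218 -0.02154149]
```

View pics/s4.png

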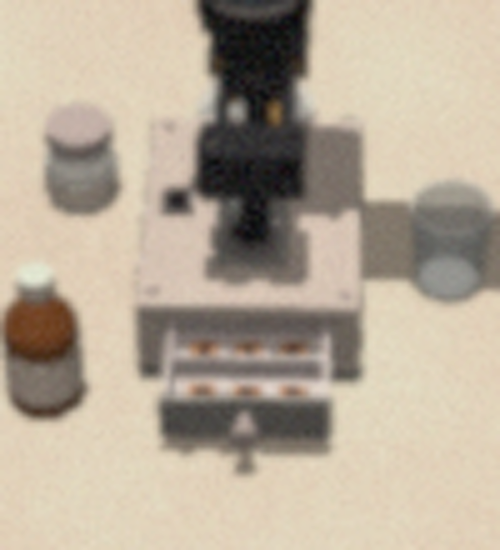

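The tray is fully out, with its front plate at about (245,420), and the front's y hasn't changed over 1.4 s. I'll lift straight up.

Request:
jog_arm(
  steps=[
    [0.67,[-3,0,0],0],
    [0.67,[-7,0,0],0],
    [0.67,[-14,0,0],0],
    [0.67,[-30,0,0],0],
    [0.67,[-50,0,0],0],
    [0.67,[-75,0,0],0],
    [0.67,[-100,0,0],0],
    [0.67,[-125,0,0],0],
  ],
)

```text
time: 9.62
eef_pos: [0.5215, -0.1017, 0.2107]
eef_rot: [[-0.004, -0.044, 0.999], [0.001, 0.999, 0.044], [-1.0, 0.001, -0.004]]
force: [-0.1, 0.8, 0.4]
finger_gap: 0.671
```

Request:
jog_arm(
  steps=[
    [0.67,[-20,30,-20],0],
    [0.67,[-40,68,-25],0],
    [0.67,[-40,106,-30],0],
    [0.67,[-40,144,-30],0],
    [0.67,[-40,182,-30],0],
    [0.67,[-40,220,-30],0],
    [0.67,[-40,250,-30],0],
    [0.67,[-40,260,-30],0],
  ],
)

```text
time: 10.28
eef_pos: [0.4792, 0.1623, 0.2514]
eef_rot: [[-0.004, -0.05, 0.999], [0.003, 0.999, 0.05], [-1.0, 0.004, -0.004]]
force: [-0.2, 0.0, -0.4]
finger_gap: 0.671
```

```bash
python3 - <<'E'
from rig import *
from h import *
import cv2
s=get_state();print(s["time"],s["eef_pos"],s["force"])
o=[]
for n,(a,b,e,f) in {"top":(230,125,390,235),"side":(190,130,300,240)}.items():
    p,d=snapshot(n);c=camera_params(n);P=cv2.cvtColor(p,cv2.COLOR_RGB2BGR)
    o.append(cv2.resize(P[b:f,a:e],None,fx=2.96,fy=2.96,interpolation=cv2.INTER_CUBIC))
    if n=="top":
        for u,v in[(297,181),(320,180),(309,178)]: zc=np.median(d[v-1:v+2,u-1:u+2]);print(u,v,(c["R"].T@(zc*np.array([(u-c["cx"])/c["fx"],(v-c["cy"])/c["fy"],1])-c["t"])).round(4))
cv2.imwrite("pics/end.png",cv2.convertScaleAbs(np.hstack(o),alpha=1.3))
E
python3 tray.py
```

```text
10.2833 [0.47924264 0.16225108 0.25137042] [-0.19130019  0.02954953 -0.36597119]
297 181 [ 0.5199 -0.067   0.0893]
320 180 [ 0.5232 -0.1364  0.0906]
309 178 [ 0.5264 -0.101   0.1106]
10.4333 [0.4802 0.1564 0.2511] [ 0.4 -1.1  0.1] front y [0.0254 0.0685 0.0725] 251
```

View pics/end.png

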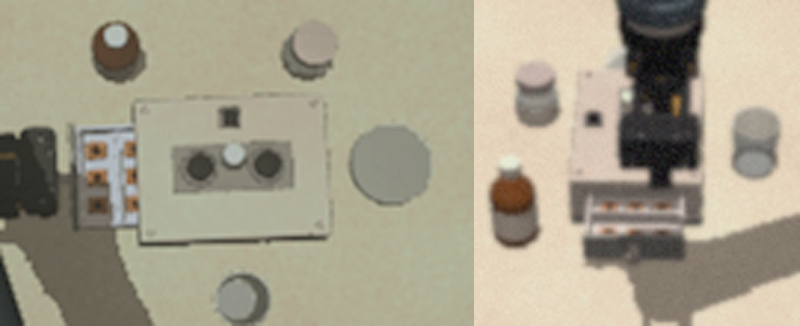

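```bash
python3 -c "
from rig import *
print(job_done())"
```

```text
the job is handed in; nothing more can be done
None
```

The tray is fully out, and the job was handed in at about 10.4 s of the 40 s allowed. I pressed both pushers together with one fingertip on each (opening 0.67), at about 11–15 N in total. I held them until the tray stopped moving, then lifted straight up and moved away.

**Last checks**
- **Tray:** its front is at y ≈ 0.07, against about 0.00 when shut, so it is roughly 70 mm out. That reading did not change during a further 1.4 s of holding or after I let go.
- **Pushers:** both are back up, at 89 and 91 mm by depth, against 90 mm given.
- **Loose things:** the vial still stands where it was. The bottle, jar, beaker and dish look unmoved in the final pictures. I did not look at the mouse or tweezers again, but the arm stayed well above the bench.
- **Robot:** it is clear of everything, with the fingertips at a height of 0.25 m and wrist force near zero.

**Disagreement:** the side camera's hand-picked dock corners and pusher centre differed from the top camera's by about 8–10 mm in y. I settled this before pressing by comparing the fingertip and pusher edges in a close side view, which came within about 2 mm of the top camera.

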